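# Drop the kick leg and hold the gas flow-meter frame plumb

### The arm

A 6-joint arm with a two-finger parallel gripper is mounted at the origin on the work surface. World frame = base frame: x ahead of the robot, y to its left, z up, the work surface at z = 0. Lengths are in m, angles in rad, forces in N, time in s.
With the tool pointing down it reaches from about 0.225 to 0.875 m from the base axis. Payload 3.4 kg.
Tool frame: the origin (TCP) lies midway between the tips of the shut fingers; the grasp point (between the pads) lies ctrl.grip_depth behind it (ctrl.grip_depth is the distance from the TCP to the grasp point, in m); x points along the fingers, y is the direction in which the jaws open and shut, and the axes are right-handed (so a half turn about x gives the same grasp; the last joint's range is limited). The gripper opens to 85 mm and grips with 20 to 120 N. Pads are 22 mm wide; open, the fingers measure 114 mm over their backs; the gripper's body (76 mm by 85 mm) begins 54 mm behind the grasp point. The pads swing forward as they close: fully open they stand 13 mm farther back than shut.
Start: joints at [-0.121, 0.276, 1.505, -0, 1.361, -0.121], TCP at [0.575, -0, 0.231] pointing down, gripper open.
Joint ranges: [-2.89, 2.89], [-0.75, 2.08], [0.22, 2.7], [-1.18, 4.32], [0.11, 2.71], [-2.7, 2.7]. Speed limits (rad/s): [2.57, 2.57, 3.14, 3.14, 3.14, 3.14].

### API

Orientations are given as [roll, pitch, yaw] about the fixed x, y, z axes, in that order (R = Rz(yaw) Ry(pitch) Rx(roll)).
In Python, from station import status, viewer, ctrl, spot_in gives the robot as it stands. The module is installed in compiled form; this text tells all that it offers.
- The arm moves only by the tool play_rows, never from a script. Its arguments are lists of equal length, an entry for each row: "travel": the shift along the tool's x, y, z in units of 200 mm (1.0 is 200 mm), a list of three; "delta_rot": the turn, a rotation vector about the tool's x, y, z in units of 90 degrees (1.0 is 90 degrees), a list of three; "grip": the opening, from 0 (shut) to 1 (fully open). In form: {"travel": [[tx, ty, tz], ...], "delta_rot": [[rx, ry, rz], ...], "grip": [grip, ...]}. A call has 1 to 20 rows; each row is the pose to reach, as a shift and turn from the pose commanded when the call began, along the tool's axes at that moment; what a row does not reach only later rows make up. A row lasts 1/8 s, in which the tool goes at most 62.5 mm and 10.7 degrees, less where a joint would pass 70% of its speed; a pose out of reach is approached as far as the arm can. A call with a number of a shift or a turn outside -1 to 1 is refused whole. A call with a gripper value outside its range is refused whole. The fingers move at their own pace and stop on an object; the grip force is fixed at half the most. Time passes only in rows, so rows that repeat a pose let the fingers close. It gives the time, the measured TCP pose, the force and the opening at its end, in the units of the state.
- status.state(): the state, without advancing time (a new reading comes with each control period).
- viewer.get_image(name): name is "scene" or "side" or "wrist"; returns a dict with "pixels" (420x560x3 uint8, blue, green, red), "mtx" (3x3 intrinsics, pixels), "cam_to_world" (4x4, takes a point from camera to world coordinates). Camera axes: x right, y down, z forward; pixel columns grow to the right and rows downward; lengths in m; the calibration is good to about 2 mm. A picture is of the moment at which its call begins. There is no depth.
- ctrl.close_job(): hands the job in, once; it reports no verdict.
Trained networks look in a picture, given as the dict that the camera call returned (one of the last four; its "shot" number tells which), for a name from the list of things; names that differ only in an ending like _2 or _b are one class to them, and where a whole thing is asked for, a point or a joint stands for the part that bears it (a point fixed in the world has none). Each returns a list of dicts, best first, with "p" (0 to 1); they miss things now and then, are a little off and sometimes report something else, mostly with a low value. They report only what shows in the picture. A call takes as long as a camera call.
- spot_in(picture, target): "at" ([column, row] in pixels, amid what is visible of it).
The state is a dict: "time_s": time; "joint_pos": joint angles; "dq": joint speeds; "joint_efforts": joint torques, N m; "tool_pos": TCP position; "tool_rot": TCP orientation; "wrist_force": force on the tool from outside, world axes, zero at the start; "torque": the same for the moment, N m; "gripper_width": opening from 0.0 (shut) to 1.0 (fully open).
Only numpy, scipy, OpenCV 4.12 (cv2) and the standard library are available. Lean on these libraries where they do the work, as an engineer would, in place of code of your own. Each camera call takes 0.05 s, during which the arm holds its last target. There are 200 camera calls.

### The job

The gas flow-meter frame is leaning back on its rest with its kick leg folded up. Flip the leg down over centre and push it firmly against its stop until you feel that it is hard home; then grip the frame by its top rail, draw it off the rest until it stands upright with the tubes plumb, and finish still holding it there so that the flows can be read. Keep off the glass tubes, do not let the frame go over onto its leg, and leave the things standing around it where they are.

Things in the scene. Friction and masses are not known exactly. Their poses are not given: they have to be found in the camera images.
- foot_plate: Fixed steel foot plate, bolted to the bench, 250 mm (its y) by 150 mm (its x, -45 to +105 mm), 8 mm thick. Origin on the bench surface straight below the tilt pin. z up; y along the tilt pin (22 mm above the bench); -x is the side to which the kick leg swings out; on the +x side two short posts with rubber buffers are the rest on which the frame leans at the start. Its place and yaw vary.
- tilt (a joint): Tilt of the frame on its pin (along the foot plate's y). 0 = upright, tubes plumb; +0.26 rad = leaning towards the foot plate's +x on the rest (start, firm stop); negative = to the leg's side. The pin is free: let go near upright, the frame falls one way or the other. With the leg down its foot meets the bench at -0.10. The frame weighs 1.6 to 2 kg; holding it at the rail takes up to 3 N.
- top_rail: Top rail of the frame, the part to grip: straight round steel tube, 16 mm diameter, 168 mm long, along y, carried by an upright tube of 14 mm at each end. The origin of this body lies on the tilt pin, not on the rail; its axes are the frame's (z up the frame, y along the rail).
- rail_mid (a point): Middle of the top rail, on its centre line, 268 mm from the tilt pin (290 mm above the bench when upright). Below it is free space down to the upper manifold, whose top is 58 mm under the rail's centre line. Axes as the frame's.
- flow_tubes: The three upright glass flow tubes of the frame, 19 mm diameter, 113 mm long, 52 mm apart along y, between two aluminium manifolds; not to be touched. Origin on the tilt pin; the tubes' axes lie 12 mm to the +x side of the frame's plane, 68 to 181 mm above the pin.
- leg_hub (a joint): Angle of the kick leg. 0 = folded up (start), 2.25 rad = down on its stop; it swings out to -x and down. A spring resists with up to 0.1 N m at first (about 1 N at the foot); over centre (0.7 to 1 rad) it carries the leg on to the stop and keeps it there. The hub's pin runs along y, 40 mm to the -x side of the frame's plane, 115 mm up the frame from the tilt pin, at mid rail.
- kick_leg: Kick leg: flat aluminium bar, 18 mm wide (y), 8 mm thick, 90 mm from the hub's pin to a knee, then a 45 mm tail bent 40 deg outwards, ending in a round rubber foot. Folded, the bar stands up along the frame 12 deg off its plane, the tail points up and outwards. Down, with the frame upright, the tail is upright and the foot 10 mm clear of the bench. Origin on the hub's pin.
- leg_foot (a point): Centre of the leg's rubber foot, a ball of 12 mm radius, 128 mm from the hub's pin, 25 deg off the frame's plane when folded, with about 80 mm free between it and the top rail. Pushed from behind (out to -x, then down) it swings the leg. With the leg down and the frame on its rest it is the leg's outermost part, 45 mm above the bench; pushed level to +x it presses the leg on its stop.
- media_bottle: Bystander: closed glass jar, 66 mm diameter, 130 mm tall, standing on the bench beside the frame; origin at the centre of its underside.
- beaker: Bystander: glass beaker, 60 mm diameter, 60 mm tall, standing on the bench; origin at the centre of its underside.
- probe_cap: Bystander: black round probe cap, 44 mm diameter, 45 mm tall, standing on the bench; origin at the centre of its underside.

How it is judged:
On the way, in this order (a step that is already met when the one before it is completed fails the run):
1. the kick leg is down and is pressed firmly on its stop by the fingers, the frame still on its rest side (value of joint leg_hub above 2.15 rad and contact force between the fingers and kick_leg above 2.5 N and value of joint tilt above 0.1 rad), for 0.1 s.
2. the frame is held by its top rail, upright (value of joint tilt between -0.05 and 0.05 rad and contact force between the fingers and top_rail above 1 N), for 0.3 s.
At the end, for the whole second after the job is handed in: The leg is down on its stop (over 2.15 rad) and touches nothing, and the fingers hold the top rail (over 1 N) with the frame within 0.05 rad (3 deg) of upright and still (all of step 2 and velocity of joint tilt between -0.05 and 0.05 rad/s and value of joint leg_hub above 2.15 rad and contact force between kick_leg and anything else below 0.3 N); the arm keeps its last pose, push and grip.
It fails at once if the glass tubes are touched (contact force between any of the arm, the fingers and flow_tubes above 1 N).
It fails at once if the frame goes over onto its leg's side (value of joint tilt below -0.09 rad).
It fails at once if the media bottle is moved (distance of media_bottle from where it was at the start of the episode above 0.03 m or angle between media_bottle's own z axis and vertical above 0.5 rad).
It fails at once if the beaker is moved (distance of beaker from where it was at the start of the episode above 0.03 m or angle between beaker's own z axis and vertical above 0.5 rad).
It fails at once if the probe cap is moved (distance of probe_cap from where it was at the start of the episode above 0.03 m or angle between probe_cap's own z axis and vertical above 0.5 rad).
It also fails if it takes over 64 s, if anything falls off the work surface, if the arm or the gripper's body presses on something with over 40 N, if the wrist force passes 120 N, or if a joint passes its speed limit or range.

## Working session

There is one attempt and no reset: what is moved stays moved. The work goes in short steps, Python scripts to look and compute and a tool call to move; the robot and the scene stay as the last step left them, time stands still between calls to the robot, and variables do not carry over. Pictures are saved under pics/ and viewed, about 8 in all and at most 12, crops included, and the job is handed in when it is done.

Besides the shell and the picture viewer there is one more tool, called as name(argument=value, ...), one argument or row to a line, values as JSON. play_rows: Moves the arm, as the interface text tells. Shifts and turns lie within -1 to 1; 1 stands for 200 mm of shift or 90 degrees of turn. Its arguments: {"type":"object","properties":{"travel":{"type":"array"},"delta_rot":{"type":"array"},"grip":{"type":"array"}},"required":["travel","delta_rot","grip"]}

```bash
mkdir -p pics
python3 - <<'E'
from station import status, viewer, ctrl, spot_in
import cv2, numpy as np, pickle
print(status.state(), ctrl.grip_depth)
ims={}
for n in ["scene","side"]:
    im=viewer.get_image(n); ims[n]=im
    print(n,im["mtx"].tolist(),np.round(im["cam_to_world"],3).tolist())
    for t in ["foot_plate","top_rail","rail_mid","leg_hub","leg_foot","flow_tubes","media_bottle","beaker","probe_cap"]:
        print(t,[(d["at"],round(d["p"],2)) for d in spot_in(im,t)[:2]])
cv2.imwrite("pics/a.png",ims["scene"]["pixels"]);cv2.imwrite("pics/b.png",ims["side"]["pixels"])
pickle.dump(ims,open("ims.pkl","wb"))
E
```

```text
{'time_s': 0.0, 'joint_pos': array([-1.21032516e-01,  2.76639381e-01,  1.50613954e+00,  9.06029377e-06,
        1.36068807e+00, -1.21003151e-01]), 'dq': array([ 0.00029037, -0.00086699,  0.00057895,  0.00035489,  0.00101874,
        0.00033876]), 'joint_efforts': array([ 6.20495921e-04, -4.16768074e+01, -2.45808578e+01, -1.52056768e-04,
        1.11346930e-02,  1.69860516e-05]), 'tool_pos': array([5.74476861e-01, 4.27955696e-05, 2.30411841e-01]), 'tool_rot': array([-1.69652511,  1.56892197,  3.01583261]), 'wrist_force': array([-0.46843636, -1.13764339,  0.16752851]), 'torque': array([ 0.02296065, -0.01417857, -0.02508136]), 'gripper_width': 0.9973593770461164} 0.0187
scene [[444.1194484650552, 0.0, 274.0103177776682], [0.0, 444.1194484650552, 211.23287282250456], [0.0, 0.0, 1.0]] [[0.243, 0.63, -0.738, 1.259], [0.97, -0.154, 0.188, -0.079], [0.005, -0.762, -0.648, 0.782], [0.0, 0.0, 0.0, 1.0]]
foot_plate [([239.4, 250.2], 0.87)]
top_rail [([251.9, 165.0], 0.77)]
rail_mid [([213.0, 179.3], 0.66), ([252.3, 169.5], 0.6)]
leg_hub [([215.6, 186.0], 0.8)]
leg_foot []
flow_tubes [([242.4, 215.1], 0.62)]
media_bottle [([299.1, 238.1], 0.76)]
beaker [([171.1, 318.0], 0.72)]
probe_cap [([240.0, 322.0], 0.59)]
side [[467.9238673482399, 0.0, 279.17447782333915], [0.0, 467.9238673482399, 203.64976714014574], [0.0, 0.0, 1.0]] [[-0.968, -0.191, 0.165, 0.424], [-0.253, 0.729, -0.636, 0.672], [0.001, -0.657, -0.754, 0.889], [0.0, 0.0, 0.0, 1.0]]
foot_plate [([311.0, 218.9], 0.56)]
top_rail [([299.2, 169.0], 0.64)]
rail_mid [([307.2, 163.4], 0.94)]
leg_hub [([315.7, 181.4], 0.54)]
leg_foot [([315.9, 177.7], 0.47)]
flow_tubes [([308.4, 210.9], 0.86)]
media_bottle [([284.0, 271.7], 0.59)]
beaker [([264.6, 167.1], 0.66)]
probe_cap [([235.8, 207.5], 0.76), ([304.2, 168.0], 0.52)]
```

View pics/a.png

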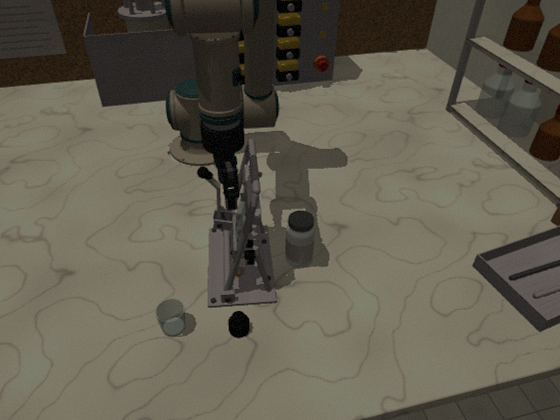

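View pics/b.png

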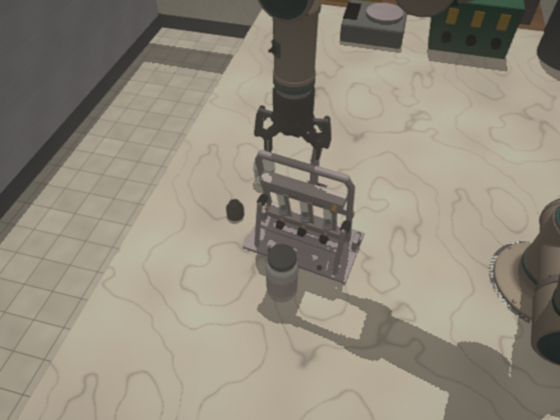

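Run:
```python
import cv2, numpy as np, pickle
ims=pickle.load(open("ims.pkl","rb"))
a=ims["scene"]["pixels"][130:345,150:330]; b=ims["side"]["pixels"][130:310,220:380]
a=cv2.resize(a,None,fx=2.6,fy=2.6,interpolation=3); b=cv2.resize(b,None,fx=2,fy=2,interpolation=3)
c=np.zeros((600,800,3),np.uint8); c[:a.shape[0],:a.shape[1]]=a; c[:b.shape[0],470:470+b.shape[1]]=b
cv2.imwrite("pics/c.png",cv2.convertScaleAbs(c,alpha=1.5))
```

```text
(no output)
```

View pics/c.png

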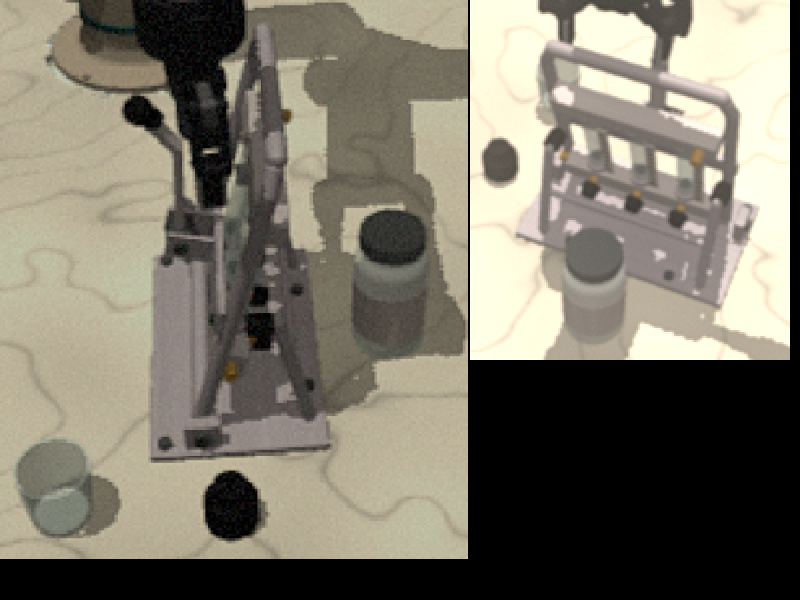

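```bash
cat > g.py <<'E'
import numpy as np, pickle
from scipy.optimize import least_squares
from scipy.spatial.transform import Rotation as R
def proj(im,p):
    T=np.linalg.inv(im["cam_to_world"]); c=T[:3,:3]@p+T[:3,3]; u=im["mtx"]@c; return u[:2]/u[2]
def ray(im,uv,z):
    d=im["cam_to_world"][:3,:3]@np.linalg.solve(im["mtx"],[uv[0],uv[1],1]); o=im["cam_to_world"][:3,3]
    return o+d*(z-o[2])/d[2]
def pl(q,p): return np.array([q[0],q[1],0])+R.from_euler('z',q[2]).apply(p)
def fr(q,p,t=0.26): return pl(q,R.from_euler('y',t).apply(p)+[0,0,.022])
def leg(q,a,t=0.26,r=.128):  # foot centre, leg angle a
    b=np.radians(25)+a
    return fr(q,np.array([-.04-r*np.sin(b),0,.115+r*np.cos(b)]),t)
E
python3 - <<'E'
from g import *
ims=pickle.load(open("ims.pkl","rb"))
S,D=ims["scene"],ims["side"]
obs=[(S,(208.5,303.8),lambda q:pl(q,[-.045,-.125,.008])),(S,(276.5,299.6),lambda q:pl(q,[.105,-.125,.008])),
(S,(208.8,228.5),lambda q:pl(q,[-.045,.125,.008])),(S,(266.5,226.2),lambda q:pl(q,[.105,.125,.008])),
(S,(202.7,171.5),lambda q:leg(q,0)),
(S,(251.5,143.5),lambda q:fr(q,[0,.084,.268])),(S,(253,193.5),lambda q:fr(q,[0,-.084,.268])),
(D,(260,154),lambda q:fr(q,[0,-.084,.268])),(D,(349,179),lambda q:fr(q,[0,.084,.268])),
(D,(243.5,247.5),lambda q:pl(q,[.105,-.125,.008])) if 0 else (D,(345,280.5),lambda q:pl(q,[.105,.125,.008])),
(D,(363.5,233.5),lambda q:pl(q,[-.045,.125,.008]))]
f=lambda q:np.concatenate([proj(i,g(q))-u for i,u,g in obs])
r=least_squares(f,[.6,-.05,1.57],loss='soft_l1',f_scale=2)
q=r.x;print(q.round(4),f(q).reshape(-1,2).round(1).tolist())
pickle.dump(q,open("q.pkl","wb"))
print("rail",fr(q,[0,0,.268]),"up",fr(q,[0,0,.268],0),"foot",leg(q,0),"down",leg(q,2.25),"hub",fr(q,[-.04,0,.115]))
for n,h,s,d in [("media_bottle",.065,(299.1,238.1),(284,271.7)),("beaker",.03,(171.1,318),None),("cap",.022,(240,322),(235.8,207.5))]:
    print(n,ray(S,s,h), ray(D,d,h) if d else "")
E
```

```text
[ 0.5299 -0.0081  1.4239] [[-1.7, 1.8], [-0.4, 0.7], [-0.4, -1.1], [-0.1, -2.4], [-0.3, 0.6], [-1.2, -1.1], [2.6, -3.0], [0.5, 0.3], [-3.9, 0.3], [-0.4, 2.4], [0.5, -0.9]]
rail [0.54001419 0.06006385 0.28099251] up [ 0.52992693 -0.0080913   0.29      ] foot [ 0.52530843 -0.03929646  0.26943326] down [ 0.51630565 -0.10012428  0.04678799] hub [ 0.52859588 -0.01708467  0.14341807]
media_bottle [0.54980762 0.16242913 0.065     ] [0.54773152 0.15543606 0.065     ]
beaker [ 0.67814468 -0.14564325  0.03      ] 
cap [ 0.71551903 -0.01062579  0.022     ] [ 0.71341884 -0.0205135   0.022     ]
```

```bash
cat >> g.py <<'E'
q=pickle.load(open("q.pkl","rb")) 
from station import status
def ori(tx,ty): 
    tx=np.array(tx,float);ty=np.array(ty,float);return np.column_stack([tx,ty,np.cross(tx,ty)])
def plan(ts,p0=None,R0=None):
    s=status.state()
    R0=R.from_euler('xyz',s["tool_rot"]).as_matrix() if R0 is None else R0
    p0=s["tool_pos"] if p0 is None else p0
    T=[];D=[]
    for p,M in ts:
        T.append((R0.T@(p-p0)/.2).round(3).tolist()); D.append((R.from_matrix(R0.T@M).as_rotvec()/(np.pi/2)).round(3).tolist())
    print("T",T);print("D",D)
ex=pl(q,[1,0,0])-pl(q,[0,0,0]); ey=pl(q,[0,1,0])-pl(q,[0,0,0])
E
python3 - <<'E'
from g import *
s=status.state();print(R.from_euler('xyz',s["tool_rot"]).as_matrix().round(2))
for sg in (1,-1):
    A=ori([0,0,-1],sg*ey); print(sg); plan([(pl(q,[.012,0,.262]),A)])
    plan([(pl(q,[x,0,z]),A) for x,z in [(-.050,.246),(-.0875,.2345),(-.11,.209),(-.13,.178)]],pl(q,[.012,0,.262]),A)
E
```

```text
[[ 0.  1.  0.]
 [-0.  0. -1.]
 [-1.  0.  0.]]
1
T [[-0.153, -0.217, -0.019]]
D [[-1.906, 0.0, -0.0]]
T [[0.08, 0.0, -0.31], [0.138, 0.0, -0.497], [0.265, -0.0, -0.61], [0.42, 0.0, -0.71]]
D [[0.0, 0.0, 0.0], [0.0, 0.0, 0.0], [0.0, 0.0, 0.0], [0.0, 0.0, 0.0]]
-1
T [[-0.153, -0.217, -0.019]]
D [[0.094, -0.0, -0.0]]
T [[0.08, -0.0, 0.31], [0.138, -0.0, 0.497], [0.265, 0.0, 0.61], [0.42, -0.0, 0.71]]
D [[0.0, 0.0, 0.0], [0.0, 0.0, 0.0], [0.0, 0.0, 0.0], [0.0, 0.0, 0.0]]
```

play_rows(
  travel=[
    [0,0,0],
    [0,0,0],
    [0,0,0],
    [0,0,0],
    [-0.05,-0.07,-0.006],
    [-0.1,-0.145,-0.012],
    [-0.153,-0.217,-0.019],
    [-0.153,-0.217,-0.019],
  ],
  delta_rot=[
    [0,0,0],
    [0,0,0],
    [0,0,0],
    [0,0,0],
    [0.03,0,0],
    [0.06,0,0],
    [0.094,0,0],
    [0.094,0,0],
  ],
  grip=[0,0,0,0,0,0,0,0],
)

```text
time_s: 2.0
tool_pos: [0.5315, 0.0039, 0.263]
tool_rot: [1.616, 1.569, -0.102]
wrist_force: [0.4, 0.8, -0.4]
gripper_width: 0.001
```

Run:
```python
from station import viewer,status
import cv2,numpy as np
s=status.state();print(s["time_s"],s["tool_pos"],s["wrist_force"],s["gripper_width"])
a=viewer.get_image("scene")["pixels"][130:345,150:330]; b=viewer.get_image("wrist")["pixels"]
a=cv2.resize(a,None,fx=2.6,fy=2.6,interpolation=3); b=cv2.resize(b,(330,248))
c=np.zeros((600,800,3),np.uint8); c[:a.shape[0],:a.shape[1]]=a; c[:248,470:]=b
cv2.imwrite("pics/d.png",cv2.convertScaleAbs(c,alpha=1.5))
```

```text
2.0 [0.53153146 0.00388005 0.2629644 ] [ 0.44125559  0.82900907 -0.36596328] 0.0008442685651674114
```

View pics/d.png

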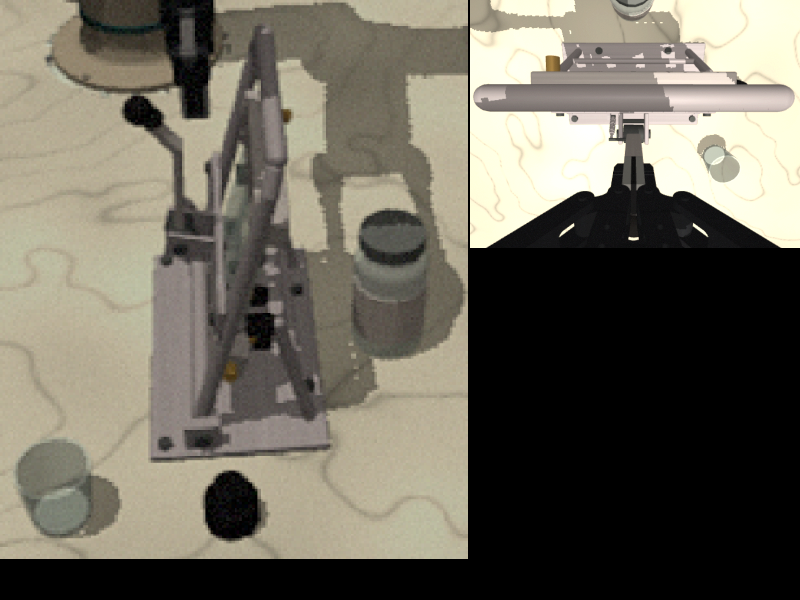

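Finger tip at crop (195,115), between the foot (140,108) and rail (265,100). The wrist view shows the leg centred on the fingers at column 632 and the rail square to them. Push now.

play_rows(
  travel=[
    [0.04,0,0.08],
    [0.06,0,0.15],
    [0.08,0,0.23],
    [0.08,0,0.31],
    [0.1,0,0.37],
    [0.12,0,0.43],
    [0.138,0,0.497],
    [0.18,0,0.53],
    [0.22,0,0.57],
    [0.265,0,0.61],
    [0.32,0,0.65],
    [0.37,0,0.68],
    [0.42,0,0.71],
    [0.42,0,0.71],
    [0.42,0,0.72],
  ],
  delta_rot=[
    [0,0,0],
    [0,0,0],
    [0,0,0],
    [0,0,0],
    [0,0,0],
    [0,0,0],
    [0,0,0],
    [0,0,0],
    [0,0,0],
    [0,0,0],
    [0,0,0],
    [0,0,0],
    [0,0,0],
    [0,0,0],
    [0,0,0],
  ],
  grip=[0,0,0,0,0,0,0,0,0,0,0,0,0,0,0],
)

```text
time_s: 3.98
tool_pos: [0.5107, -0.1386, 0.1781]
tool_rot: [1.753, 1.57, 0.035]
wrist_force: [-0.9, -0.1, 0.3]
gripper_width: -0.002
```

Run:
```python
from g import *
from station import viewer,spot_in
import cv2
S=viewer.get_image("scene")
print(spot_in(S,"leg_foot")[:2],proj(S,leg(q,2.25)))
a=cv2.resize(S["pixels"][130:345,150:330],None,fx=2.6,fy=2.6,interpolation=3)
cv2.imwrite("pics/e.png",cv2.convertScaleAbs(a,alpha=1.5))
A=ori([0,0,-1],-ey)
plan([(pl(q,[x,0,z]),A) for x,z in [(-.165,.178),(-.165,.037),(-.125,.037),(-.105,.037)]])
```

```text
[] [185.05848576 252.8339158 ]
T [[0.002, -0.001, 0.165], [0.707, -0.002, 0.164], [0.707, -0.002, -0.036], [0.707, -0.002, -0.136]]
D [[-0.0, 0.0, -0.001], [-0.0, 0.0, -0.001], [-0.0, 0.0, -0.001], [-0.0, 0.0, -0.001]]
```

View pics/e.png

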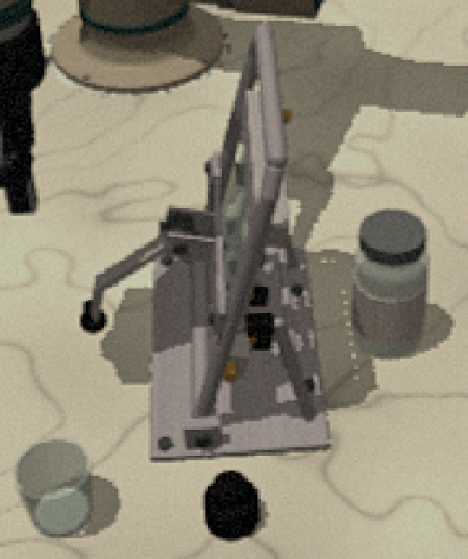

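Leg is down: the foot at crop (93,320), i.e. image (186,253), against a predicted (185,253). Now go outside and press.

play_rows(
  travel=[
    [0,0,0.165],
    [0.2,0,0.165],
    [0.4,0,0.165],
    [0.6,0,0.165],
    [0.707,0,0.165],
    [0.707,0,0.1],
    [0.707,0,0.03],
    [0.707,0,-0.036],
    [0.707,0,-0.06],
    [0.707,0,-0.08],
    [0.707,0,-0.08],
  ],
  delta_rot=[
    [0,0,0],
    [0,0,0],
    [0,0,0],
    [0,0,0],
    [0,0,0],
    [0,0,0],
    [0,0,0],
    [0,0,0],
    [0,0,0],
    [0,0,0],
    [0,0,0],
  ],
  grip=[0,0,0,0,0,0,0,0,0,0,0],
)

```text
time_s: 5.45
tool_pos: [0.513, -0.1228, 0.0368]
tool_rot: [1.149, 1.57, -0.569]
wrist_force: [0.1, -0.8, -0.0]
gripper_width: -0.001
```

play_rows(
  travel=[
    [0,0,-0.01],
    [0,0,-0.02],
    [0,0,-0.03],
    [0,0,-0.03],
  ],
  delta_rot=[
    [0,0,0],
    [0,0,0],
    [0,0,0],
    [0,0,0],
  ],
  grip=[0,0,0,0],
)

```text
time_s: 5.95
tool_pos: [0.5133, -0.1216, 0.0366]
tool_rot: [0.044, 1.563, -1.671]
wrist_force: [-3.7, -14.4, -0.4]
gripper_width: -0.002
```

play_rows(
  travel=[
    [0,0,-0.03],
    [0,0,-0.03],
    [0,0,0.08],
    [0,0,0.2],
    [-0.3,0,0.2],
    [-0.6,0,0.2],
    [-0.9,0,0.2],
    [-1.0,0,0.2],
    [-1.0,0,0.2],
  ],
  delta_rot=[
    [0,0,0],
    [0,0,0],
    [0,0,0],
    [0,0,0],
    [0,0,0],
    [0,0,0],
    [0,0,0],
    [0,0,0],
    [0,0,0],
  ],
  grip=[0,0,0,0,0,0,0,0,0],
)

```text
time_s: 7.08
tool_pos: [0.5086, -0.1569, 0.2383]
tool_rot: [1.394, 1.567, -0.325]
wrist_force: [0.1, -0.1, -0.9]
gripper_width: -0.0
```

Run:
```python
from g import *
s=status.state();print(s["time_s"],s["tool_pos"],s["joint_pos"].round(2),s["wrist_force"])
fz=R.from_euler('z',q[2])*R.from_euler('y',.26)
dn=-fz.apply([0,0,1]); fx=fz.apply([1,0,0])
for sg in (1,-1):
    B=ori(dn,sg*fx); print(sg); plan([(fr(q,[0,0,.268+.09-.0187]),B)])
    plan([(fr(q,[0,0,.268-.0187]),B)],fr(q,[0,0,.268+.09-.0187]),B)
```

```text
7.075 [ 0.50863371 -0.15686334  0.23825902] [-0.43  0.21  1.58  0.    1.35 -0.28] [ 0.1227715  -0.11504769 -0.92889144]
1
T [[-0.559, -0.003, -1.187]]
D [[-0.995, -0.128, -0.132]]
T [[0.45, 0.0, 0.0]]
D [[0.0, 0.0, 0.0]]
-1
T [[-0.559, -0.003, -1.187]]
D [[0.993, -0.131, 0.128]]
T [[0.45, -0.0, -0.0]]
D [[0.0, 0.0, 0.0]]
```

play_rows(
  travel=[
    [-0.2,0,0],
    [-0.4,0,0],
    [-0.6,0,-0.1],
    [-0.6,0,-0.2],
    [-0.6,0,-0.35],
    [-0.6,0,-0.5],
    [-0.6,0,-0.65],
    [-0.6,0,-0.8],
    [-0.58,0,-0.9],
    [-0.57,0,-1.0],
    [-0.57,0,-1.0],
    [-0.57,0,-1.0],
  ],
  delta_rot=[
    [0.1,-0.013,0.013],
    [0.2,-0.026,0.026],
    [0.3,-0.04,0.04],
    [0.4,-0.053,0.052],
    [0.5,-0.066,0.065],
    [0.6,-0.08,0.077],
    [0.7,-0.092,0.09],
    [0.8,-0.105,0.103],
    [0.9,-0.118,0.116],
    [0.993,-0.131,0.128],
    [0.993,-0.131,0.128],
    [0.993,-0.131,0.128],
  ],
  grip=[1,1,1,1,1,1,1,1,1,1,1,1],
)

```text
time_s: 8.57
tool_pos: [0.5368, 0.0408, 0.3492]
tool_rot: [1.548, 1.311, -1.738]
wrist_force: [-0.4, -0.2, -1.1]
gripper_width: 1.001
```

Run:
```python
from g import *
s=status.state();print(s["time_s"],s["tool_pos"],s["joint_pos"].round(2),s["wrist_force"])
fz=R.from_euler('z',q[2])*R.from_euler('y',.26)
dn=-fz.apply([0,0,1]); fx=fz.apply([1,0,0])
B=ori(dn,-fx); plan([(fr(q,[0,0,.268+.09-.0187]),B)])
```

```text
8.575 [0.53681214 0.04084609 0.34924319] [ 0.11  0.23  1.32 -0.25  1.67  1.81] [-0.36264486 -0.19430403 -1.08378536]
T [[-0.052, -0.182, -0.002]]
D [[0.002, 0.003, -0.0]]
```

play_rows(
  travel=[
    [-0.05,-0.09,0],
    [-0.05,-0.182,0],
    [-0.05,-0.182,0],
  ],
  delta_rot=[
    [0,0,0],
    [0,0,0],
    [0,0,0],
  ],
  grip=[1,1,1],
)

```text
time_s: 8.95
tool_pos: [0.5428, 0.0801, 0.3503]
tool_rot: [1.556, 1.312, -1.73]
wrist_force: [-0.3, -0.3, -0.1]
gripper_width: 0.999
```

Run:
```python
from g import *
from station import viewer
import cv2
S=viewer.get_image("scene");W=viewer.get_image("wrist")
print(proj(W,fr(q,[0,.084,.268])),proj(W,fr(q,[0,-.084,.268])))
a=cv2.resize(S["pixels"][100:330,130:330],None,fx=2.4,fy=2.4,interpolation=3); b=cv2.resize(W["pixels"],(320,240))
c=np.zeros((600,800,3),np.uint8); c[:a.shape[0],:480]=a; c[:240,480:]=b
cv2.imwrite("pics/f.png",cv2.convertScaleAbs(c,alpha=1.5))
fz=R.from_euler('z',q[2])*R.from_euler('y',.26)
plan([(fr(q,[0,0,.268-.0187]),ori(-fz.apply([0,0,1]),-fz.apply([1,0,0])))])
```

```text
[277.9825267  333.14419255] [279.09465889  79.67342269]
T [[0.455, 0.003, -0.002]]
D [[0.001, 0.002, 0.0]]
```

View pics/f.png

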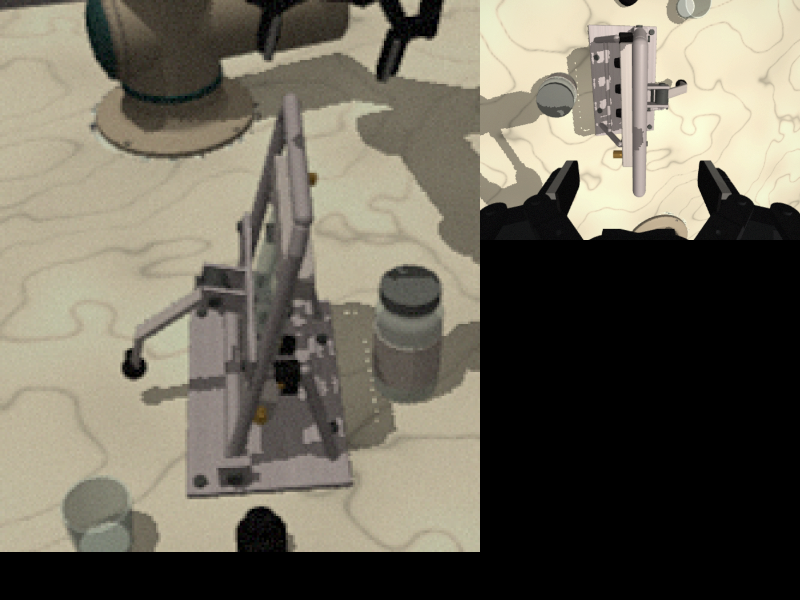

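Wrist view: the rail lies at column 639 of the picture, midway between the jaws (568 and 710) and square to them. Descend and grip.

play_rows(
  travel=[
    [0.1,0,0],
    [0.2,0,0],
    [0.3,0,0],
    [0.4,0,0],
    [0.455,0,0],
    [0.455,0,0],
    [0.455,0,0],
    [0.455,0,0],
    [0.455,0,0],
    [0.455,0,0],
    [0.455,0,0],
    [0.455,0,0],
  ],
  delta_rot=[
    [0,0,0],
    [0,0,0],
    [0,0,0],
    [0,0,0],
    [0,0,0],
    [0,0,0],
    [0,0,0],
    [0,0,0],
    [0,0,0],
    [0,0,0],
    [0,0,0],
    [0,0,0],
  ],
  grip=[1,1,1,1,1,1,0,0,0,0,0,0],
)

```text
time_s: 10.55
tool_pos: [0.5392, 0.0555, 0.2634]
tool_rot: [1.562, 1.311, -1.726]
wrist_force: [-1.2, -0.5, 3.3]
gripper_width: 0.163
```

Run:
```python
from g import *
s=status.state();print(s["tool_pos"],s["wrist_force"],s["torque"],s["gripper_width"])
p=s["tool_pos"]; R0=R.from_euler('xyz',s["tool_rot"])
pin=pl(q,[0,0,.022])
ts=[]
for k in range(1,17):
    w=R.from_rotvec(-.26*k/16*ey); ts.append((pin+w.apply(p-pin),(w*R0).as_matrix()))
plan(ts)
g=p-.0187*R0.apply([1,0,0]); print("grasp in plate",R.from_euler('z',-q[2]).apply(g-pl(q,[0,0,0])), "expect",R.from_euler('y',.26).apply([0,0,.268])+[0,0,.022])
```

```text
[0.53916574 0.05550228 0.2634415 ] [-1.22927812 -0.46596091  3.3297181 ] [-0.12114925  0.12613959 -0.03553199] 0.1633718609669157
T [[0.0, 0.02, 0.0], [0.001, 0.041, 0.0], [0.001, 0.061, 0.0], [0.003, 0.081, 0.0], [0.004, 0.101, 0.0], [0.006, 0.122, 0.0], [0.008, 0.142, 0.0], [0.01, 0.162, 0.0], [0.013, 0.182, 0.0], [0.016, 0.202, 0.0], [0.02, 0.222, 0.0], [0.024, 0.242, 0.0], [0.028, 0.262, 0.0], [0.032, 0.282, 0.0], [0.037, 0.302, 0.0], [0.042, 0.321, 0.0]]
D [[-0.0, 0.0, -0.01], [-0.0, 0.0, -0.021], [-0.0, 0.0, -0.031], [-0.0, 0.0, -0.041], [-0.0, 0.0, -0.052], [-0.0, 0.0, -0.062], [-0.0, 0.0, -0.072], [-0.0, 0.0, -0.083], [-0.0, 0.0, -0.093], [-0.0, 0.0, -0.103], [-0.0, 0.0, -0.114], [-0.0, 0.0, -0.124], [-0.0, 0.0, -0.134], [-0.0, 0.0, -0.145], [-0.0, 0.0, -0.155], [-0.0, 0.0, -0.166]]
grasp in plate [6.90600952e-02 1.31348423e-04 2.81515146e-01] expect [0.06889759 0.         0.28099251]
```

play_rows(
  travel=[
    [0,0.02,0],
    [0.001,0.041,0],
    [0.001,0.061,0],
    [0.003,0.081,0],
    [0.004,0.101,0],
    [0.006,0.122,0],
    [0.008,0.142,0],
    [0.01,0.162,0],
    [0.013,0.182,0],
    [0.016,0.202,0],
    [0.02,0.222,0],
    [0.024,0.242,0],
    [0.028,0.262,0],
    [0.032,0.282,0],
    [0.036,0.298,0],
    [0.039,0.31,0],
    [0.042,0.318,0],
    [0.042,0.321,0],
    [0.042,0.321,0],
    [0.042,0.321,0],
  ],
  delta_rot=[
    [0,0,-0.01],
    [0,0,-0.021],
    [0,0,-0.031],
    [0,0,-0.041],
    [0,0,-0.052],
    [0,0,-0.062],
    [0,0,-0.072],
    [0,0,-0.083],
    [0,0,-0.093],
    [0,0,-0.103],
    [0,0,-0.114],
    [0,0,-0.124],
    [0,0,-0.134],
    [0,0,-0.145],
    [0,0,-0.153],
    [0,0,-0.16],
    [0,0,-0.164],
    [0,0,-0.166],
    [0,0,-0.166],
    [0,0,-0.166],
  ],
  grip=[0,0,0,0,0,0,0,0,0,0,0,0,0,0,0,0,0,0,0,0],
)

```text
time_s: 13.05
tool_pos: [0.5295, -0.0091, 0.2718]
tool_rot: [-0.207, 1.568, 2.787]
wrist_force: [-1.0, -0.2, 6.0]
gripper_width: 0.163
```

Run:
```python
from g import *
from station import viewer
import cv2
s=status.state(); R0=R.from_euler('xyz',s["tool_rot"]); g=s["tool_pos"]-.0187*R0.apply([1,0,0])
x=R.from_euler('z',-q[2]).apply(g-pl(q,[0,0,0]))-[0,0,.022]
print(s["tool_pos"],s["wrist_force"],s["gripper_width"],"tilt",np.arctan2(x[0],x[2]),"r",np.hypot(x[0],x[2]),"tool lean",R0.apply([1,0,0]))
S=viewer.get_image("scene");D=viewer.get_image("side")
for im,n in((S,"S"),(D,"D")): print(n,"foot pred",proj(im,leg(q,2.25,0)),"rail ends",proj(im,fr(q,[0,.084,.268],0)),proj(im,fr(q,[0,-.084,.268],0)))
a=cv2.resize(S["pixels"][100:330,130:330],None,fx=2.4,fy=2.4,interpolation=3); b=cv2.resize(D["pixels"][130:310,220:380],None,fx=2,fy=2,interpolation=3)
c=np.zeros((600,800,3),np.uint8); c[:a.shape[0],:480]=a; c[:360,480:]=b
cv2.imwrite("pics/g.png",cv2.convertScaleAbs(c,alpha=1.5))
```

```text
[ 0.52947022 -0.00906043  0.27181594] [-1.03005095 -0.22988036  6.01190819] 0.16328513604221145 tilt -0.003853791328946538 r 0.2685178849131485 tool lean [-2.25426791e-03  8.34134597e-04 -9.99997111e-01]
S foot pred [184.97535071 260.35767665] rail ends [217.48115001 140.24657066] [217.63780682 188.70556879]
D foot pred [321.94008847 198.33356294] rail ends [356.84409319 151.75827575] [274.90415287 128.97867348]
```

View pics/g.png

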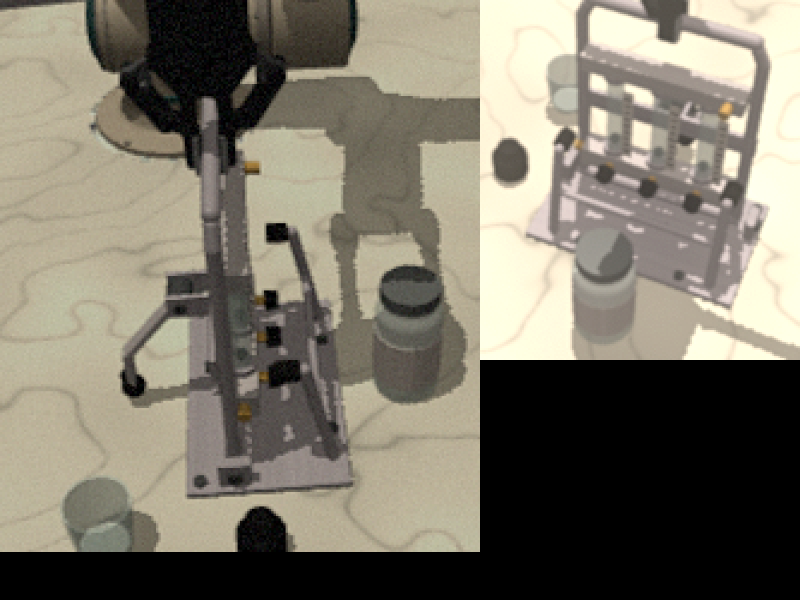

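The frame stands upright: foot at image (185.4,260) against a predicted (185.0,260.4), rail at column 217 against 217.5. Bystanders are in place. Hold briefly, then hand in.

play_rows(
  travel=[
    [0,0,0],
    [0,0,0],
    [0,0,0],
    [0,0,0],
  ],
  delta_rot=[
    [0,0,0],
    [0,0,0],
    [0,0,0],
    [0,0,0],
  ],
  grip=[0,0,0,0],
)

```text
time_s: 13.65
tool_pos: [0.5295, -0.009, 0.2718]
tool_rot: [-0.206, 1.568, 2.788]
wrist_force: [-1.5, 0.2, 6.7]
gripper_width: 0.169
```

```bash
python3 -c "
from station import status,ctrl
s=status.state();print(s['time_s'],s['tool_pos'],s['gripper_width'],abs(s['dq']).max());print(ctrl.close_job())"
```

```text
13.65 [ 0.52948932 -0.00900566  0.27182543] 0.16888382896007767 0.0015321896877947534
the job is handed in; nothing more can be done
None
```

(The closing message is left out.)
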